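# Feel the end float of a lathe spindle and lock it mid-float

### The arm

A 6-joint arm with a two-finger parallel gripper is mounted at the origin on the work surface. World frame = base frame: x ahead of the robot, y to its left, z up, the work surface at z = 0. Lengths are in m, angles in rad, forces in N, time in s.
With the tool pointing down it reaches from about 0.375 to 0.9 m from the base axis. Payload 3.1 kg.
Tool frame: the origin (TCP) lies on the centre line of the jaws, within the pads' length; the fingertips stand 22 mm ahead of it and the grasp point (between the pads) lies 3 mm ahead of it; z points along the fingers, y is the line along which they close (so a half turn about z gives the same grasp; the last joint's range is limited). The gripper opens to 85 mm and grips with 20 to 120 N. Pads are 22 mm wide; open, the fingers measure 114 mm over their backs; the gripper's body (76 mm by 85 mm) begins 54 mm behind the grasp point. The pads swing forward as they close: fully open they stand 13 mm farther back than shut.
Start: joints at [-0.178, 0.527, 1.433, -0, 1.181, -0.178], TCP at [0.625, 0, 0.253] pointing down, gripper open.
Joint ranges: [-3.08, 3.08], [-0.75, 2.2], [0.22, 2.44], [-1.43, 4.57], [0, 2.65], [-2.85, 2.85]. Speed limits (rad/s): [2.79, 2.79, 3.14, 3.14, 3.14, 3.14].

### API

Orientations are given as [roll, pitch, yaw] about the fixed x, y, z axes, in that order (R = Rz(yaw) Ry(pitch) Rx(roll)).
In Python, from workcell import get_obs, get_image, calibration, sign_off gives the robot as it stands.
- The arm moves only by the tool send_rows, never from a script. Its argument "steps" is a list of rows, each a list of 5 numbers: the shift along the world's x, y, z in mm, then the turn about the world's z in degrees, then the opening in per cent of the stroke, from 0 (shut) to 100 (fully open). In form: [[x, y, z, roll, claw], ...]. A call has 1 to 10 rows; each row shifts and turns the commanded pose from where the row before left it; what a row does not reach is not made up. A row lasts 1/12 s, in which the tool goes at most 41.7 mm and 7.16 degrees, less where a joint would pass 70% of its speed; a pose out of reach is approached as far as the arm can. A call is refused whole if a number of a shift passes 41.7 or a number of a turn 7.16, either way. A call with a gripper value outside its range is refused whole. The fingers move at their own pace and stop on an object; the grip force is fixed at half the most. Time passes only in rows, so rows that do not move let the fingers close. It gives the time, the measured TCP pose, the force, the opening and the grip force at its end, in the units of the state.
- get_obs(): the state, without advancing time (a new reading comes with each control period).
- get_image(name): name is "scene" or "side" or "wrist"; returns the picture (384x512x3 uint8, red, green, blue); there is no depth.
- calibration(name): a dict with "fovy" (degrees; the focal length in pixels is half the picture's height over the tangent of half this angle, whatever the lens; pixels are square), "cx", "cy" (the principal point, pixels), "rvec" (rotation vector, rad) and "tvec" (3), from world to camera coordinates, as OpenCV has them; the wrist camera has in their place "T_tool_cam" (4x4, takes a point from camera to tool coordinates, whose origin is the TCP and whose axes are the flange's). Camera axes: x right, y down, z forward; pixel columns grow to the right and rows downward; lengths in m; the calibration is good to about 2 mm. A picture is of the moment at which its call begins: read the wrist's pose just before it. calibration takes no time and is no camera call.
- sign_off(): hands the job in; it is judged then, once.
The state is a dict: "time_s": time; "joint_positions": joint angles; "qvel": joint speeds; "joint_efforts": joint torques, N m; "tcp_pos": TCP position; "tool_rot": TCP orientation; "contact_force": force on the tool from outside, world axes, zero at the start; "ft_torque": the same for the moment, N m; "gripper_width": finger opening in m; "grip_force": force on a finger pad.
Only numpy, scipy, OpenCV 4.12 (cv2) and the standard library are available. Lean on these libraries where they do the work, as an engineer would, in place of code of your own. Each camera call takes 0.05 s, during which the arm holds its last target. There are 200 camera calls.

### The job

Check the end float of the small lathe's spindle by its wooden knob: gently pull it out until it stops, then push it in until it stops, holding it lightly but definitely against each stop for a moment. Then leave the spindle half way between the two stops, let go, and press the black button on top fully down so that it locks. Force nothing and leave the things lying around alone.

Things in the scene. Friction and masses are not known exactly. Their poses are not given: they have to be found in the camera images.
- headstock: Blue lathe headstock, 130 (x) x 170 (y) x 70 mm, top 135 mm above the table, on a pedestal and plywood base 200 x 230 x 18 mm; fixed. Origin on the table under the housing's middle, z up; the spindle runs along its y axis 100 mm above the table, knob on the -y side. Pulling out moves the knob along -y, pushing in along +y.
- spindle: Steel spindle, 18 mm thick, sliding along the headstock's y; it does not turn; 2 N friction keeps it where it is left. Origin on its axis, 155 mm in +y from the knob's middle. A thrust collar hidden in the housing is clamped on it up to 7 mm either way from this origin, unknown and new each time, so the ends of its travel (about 22 mm apart) are found only by feel.
- knob (a point): Middle of the round wooden knob on the spindle's -y end, on the spindle axis, 100 mm above the table; 36 mm in diameter over 34 mm of length, axis along the headstock's y. About 155 mm in -y from the headstock's middle; free space below and on both sides, and at least 20 mm between knob and housing.
- front_stop: Hidden fixed thrust plate in the housing, met by the collar when the spindle is pulled out. Stiff: 4 N or more held for 0.2 s is against the stop, over 25 N is forced. Origin: plate's middle, 36.5 mm in -y from the headstock's middle on the spindle axis; it does not tell where the collar sits.
- rear_stop: The same on the +y side, met by the collar when the spindle is pushed in; same forces. Origin 36.5 mm in +y from the headstock's middle on the spindle axis.
- lock: Lock button on the middle of the headstock's top: 14 mm steel stem, round black cap 28 mm wide, 12 mm thick. Goes 12 mm straight down against 4 N friction and stays. Its blade enters a groove in the collar only if the spindle is within 2.5 mm of half way between its stops; else it stops hard after 3 mm, where over 25 N is forced. Origin: foot of the blade, in the housing.
- lock_cap (a point): Centre of the top face of the lock button's cap: 167 mm above the table when up (start), 155 mm when fully down.
- clamp: Bar clamp, 300 mm steel bar with two blue jaws and a wooden handle, lying on the table; leave alone. Origin at the middle of the bar, on the table.
- glue: White plastic glue bottle with orange cap, 60 mm wide, 160 mm high, standing; leave alone. Origin at the centre of its underside.
- offcut: Plywood offcut 120 x 70 x 18 mm lying on the table; leave alone. Origin at the centre of its underside.

How it is judged:
On the way, in this order (a step that is already met when the one before it is completed fails the run):
1. the spindle is pulled out against its front stop (4 N or more for 0.2 s) (contact force between spindle and front_stop above 4 N), for 0.2 s.
2. the spindle is pushed in against its rear stop (4 N or more for 0.2 s) (contact force between spindle and rear_stop above 4 N), for 0.2 s.
3. the lock button is pressed fully down into the groove (z of lock_cap in the frame of headstock below 0.157 m), for 0.2 s.
At the end, for the whole second after the job is handed in: The lock button is down (cap top within 2 mm of its lowest height, 155 mm above the table), which is only possible with the spindle within about 2.5 mm of mid-float; the spindle is at rest and released (z of lock_cap in the frame of headstock below 0.157 m and linear speed of spindle below 0.01 m/s); the robot touches nothing.
It fails at once if the spindle is forced against a stop with more than 25 N (contact force between spindle and front_stop above 25 N or contact force between spindle and rear_stop above 25 N).
It fails at once if the lock button's blade is forced on the collar with more than 25 N (contact force between lock and spindle above 25 N).
It fails at once if a bystander is moved more than 20 mm (distance of any of clamp, glue, offcut from where it was at the start of the episode above 0.02 m).
It also fails if it takes over 72 s, if anything falls off the work surface, if the arm or the gripper's body presses on something with over 40 N, if the wrist force passes 120 N, or if a joint passes its speed limit or range.

## Working session

There is one attempt and no reset: what is moved stays moved. The work goes in short steps, Python scripts to look and compute and a tool call to move; the robot and the scene stay as the last step left them, time stands still between calls to the robot, and variables do not carry over. Pictures are saved under pics/ and viewed, at most 10 in all, crops included, and the job is handed in when it is done.

Besides the shell and the picture viewer there is one more tool, called after ">>>" as name([rows], argument=value, ...), one row to a line, values as JSON. send_rows: Moves the arm, as the interface text tells. Its arguments: {"type":"object","properties":{"steps":{"type":"array"}},"required":["steps"]}

```bash
mkdir -p pics; python3 - <<'E'
from workcell import *
import cv2
for n in("scene","side"):
    cv2.imwrite(f"pics/{n}0.png",get_image(n)[:,:,::-1]); print(n,calibration(n))
o=get_obs();print(o)
E
```

```text
scene {'fovy': 51.16992468938861, 'cx': 254.73589934843352, 'cy': 194.22660925253626, 'rvec': array([ 1.20475263,  2.18045471, -1.04351939]), 'tvec': array([ 0.24213587, -0.25054256,  1.35796071])}
side {'fovy': 55.113717671347146, 'cx': 252.71571868485756, 'cy': 188.12718389724708, 'rvec': array([ 0.37051172, -2.81595121,  1.08136326]), 'tvec': array([0.59108492, 0.10704799, 0.71035495])}
{'time_s': 0.1, 'joint_positions': array([-1.78507815e-01,  5.28367426e-01,  1.43376914e+00, -5.68328393e-06,
        1.18142564e+00, -1.78470967e-01]), 'qvel': array([-0.00031777, -0.00202697, -0.00210223,  0.00012479, -0.0006955 ,
        0.00035811]), 'joint_efforts': array([ 4.33945943e-04, -4.43301880e+01, -1.78587180e+01, -2.04061280e-04,
        3.88642526e-03,  1.10165692e-05]), 'tcp_pos': array([6.24395263e-01, 1.32223377e-04, 2.52436592e-01]), 'tool_rot': array([-3.13965345e+00, -3.44475525e-04,  1.57076131e+00]), 'contact_force': array([ 0.59174758, -0.22092192, -0.77052568]), 'ft_torque': array([-0.0084203 ,  0.0610427 , -0.05842473]), 'grip_force': 0.0, 'gripper_width': 0.08537758378620916}
```

View pics/scene0.png

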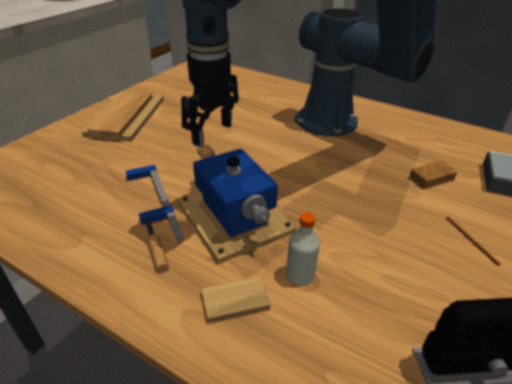

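View pics/side0.png

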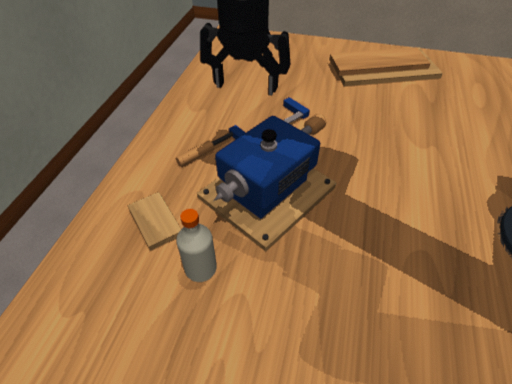

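```bash
python3 - <<'E'
import cv2,numpy as np
a=cv2.imread("pics/scene0.png")[130:260,170:300]; b=cv2.imread("pics/side0.png")[90:250,190:350]
r=lambda i:cv2.resize(i,(400,400),interpolation=cv2.INTER_CUBIC)
cv2.imwrite("pics/crop.png",np.hstack([r(a),r(b)]))
from workcell import *
cv2.imwrite("pics/wrist0.png",get_image("wrist")[:,:,::-1]);print(calibration("wrist"))
E
```

```text
{'fovy': 68.33582967712378, 'cx': 258.73496977641565, 'cy': 192.9718914504179, 'T_tool_cam': array([[ 6.03104258e-04, -9.46676517e-01, -3.22185053e-01,
         8.19615177e-02],
       [ 9.99998902e-01,  1.00713613e-03, -1.08735190e-03,
        -3.01360668e-04],
       [ 1.35385472e-03, -3.22184043e-01,  9.46676085e-01,
        -1.19968244e-01],
       [ 0.00000000e+00,  0.00000000e+00,  0.00000000e+00,
         1.00000000e+00]])}
```

View pics/crop.png

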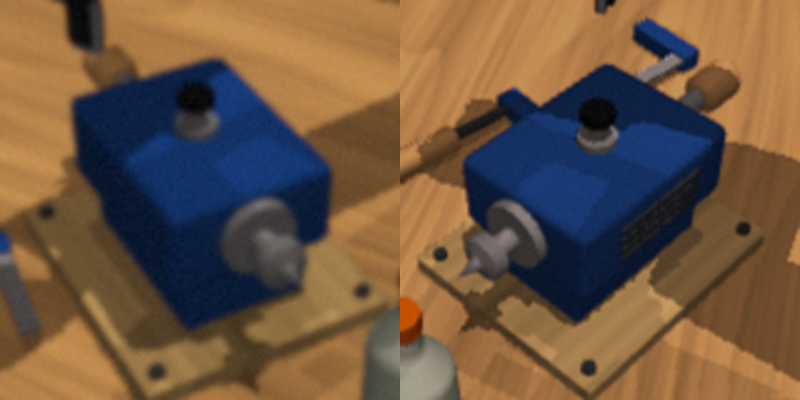

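View pics/wrist0.png

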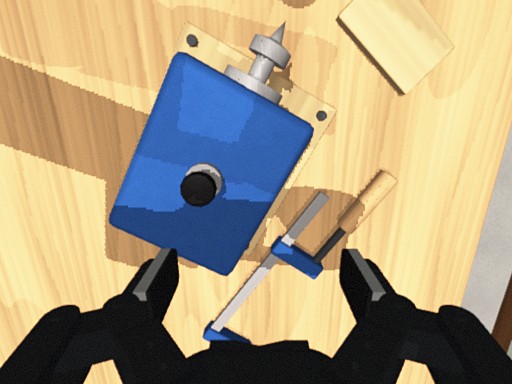

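Wrist view: cap at (199,187), housing top corners about (180,53), (313,127), (230,275), (110,221); nose at (283,25), so the knob lies toward the lower left, hidden by the finger. Scene view: knob at about (205,152). Side view: knob at about (315,125).

```bash
cat >h.py <<'E'
from workcell import *
import numpy as np,cv2
from scipy.spatial.transform import Rotation as R
def ray(n,uv,o=None):
    c=calibration(n);f=192/np.tan(np.radians(c["fovy"]/2))
    d=np.array([(uv[0]-c["cx"])/f,(uv[1]-c["cy"])/f,1])
    if n=="wrist":
        T=np.eye(4);T[:3,:3]=R.from_euler("xyz",o["tool_rot"]).as_matrix();T[:3,3]=o["tcp_pos"]
        T=T@c["T_tool_cam"];return T[:3,3],T[:3,:3]@d
    M=cv2.Rodrigues(c["rvec"])[0];return -M.T@c["tvec"],M.T@d
def at(n,uv,z,o=None):
    p,d=ray(n,uv,o);return p+d*(z-p[2])/d[2]
E
python3 - <<'E'
from h import *
np.set_printoptions(precision=4,suppress=True)
o=get_obs()
print("cap",at("wrist",(199,188),.167,o),at("side",(190+198*.4,90+108*.4),.167),at("scene",(170+196*.325,130+92*.325),.167))
C=[at("wrist",q,.135,o) for q in((180,53),(313,127),(230,275),(110,221))]
for c in C:print(c)
print(np.mean(C,0))
for a,b in((0,3),(1,2)):
    d=C[a]-C[b];print(np.linalg.norm(d),np.degrees(np.arctan2(d[1],d[0])))
for a,b in((0,1),(3,2)):
    d=C[b]-C[a];print(np.linalg.norm(d),np.degrees(np.arctan2(d[1],d[0])))
print("knob",at("scene",(170+110*.325,130+68*.325),.1),at("side",(190+315*.4,90+86*.4),.1))
print("nose",at("wrist",(270,48),.1,o))
print("tool x,y",R.from_euler("xyz",o["tool_rot"]).as_matrix())
for n,q in(("wrist",(230,335)),("wrist",(308,258)),):print("clamp",at(n,q,.03,o))
E
```

```text
cap [0.5782 0.0161 0.167 ] [0.5749 0.0167 0.167 ] [0.58   0.0177 0.167 ]
[0.5638 0.1135 0.135 ]
[0.6683 0.0586 0.135 ]
[ 0.5955 -0.0841  0.135 ]
[ 0.487  -0.0262  0.135 ]
[0.5786 0.0155 0.135 ]
0.15943942438492903 61.180591217927415
0.16014224252496395 62.97088967728442
0.11800550694052471 -27.7437963901761
0.12299808470272737 -28.07847341665464
knob [ 0.5056 -0.1184  0.1   ] [ 0.5005 -0.1178  0.1   ]
nose [0.6333 0.1221 0.1   ]
tool x,y [[-0.      1.     -0.0016]
 [ 1.      0.      0.0003]
 [ 0.0003 -0.0016 -1.    ]]
clamp [ 0.5792 -0.266   0.03  ]
clamp [ 0.6918 -0.1296  0.03  ]
```

>>> send_rows([
  [-30,-30,0,-7,100],
  [-30,-30,0,-7,100],
  [-30,-30,0,-7,100],
  [-30,-30,0,-7,100],
  [0,0,0,0,100],
  [0,0,0,0,100],
])

```text
time_s: 0.65
tcp_pos: [0.5058, -0.1191, 0.2533]
tool_rot: [-3.141, -0.0, 1.079]
contact_force: [0.2, 0.1, -1.1]
gripper_width: 0.0853
grip_force: 0.0
```

```bash
python3 - <<'E'
from h import *
o=get_obs();print(o["tcp_pos"],o["tool_rot"],o["contact_force"],o["time_s"])
cv2.imwrite("pics/w1.png",get_image("wrist")[:,:,::-1])
E
```

```text
[ 0.5058118  -0.11913853  0.25327444] [-3.14076140e+00 -1.69403175e-04  1.07872229e+00] [ 0.23652929  0.0998062  -1.06168744] 0.65
```

View pics/w1.png

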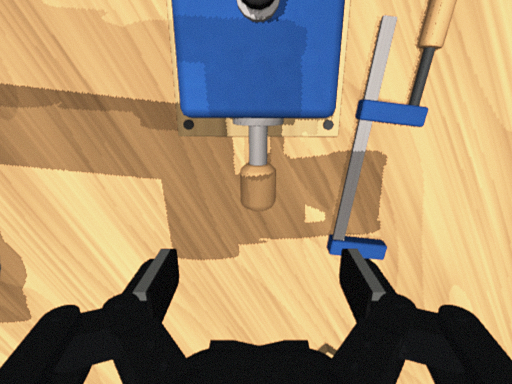

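Knob centred at (258,187) with its ends at about rows 166 and 208. The spindle is vertical in the image, so the yaw is right.

```bash
python3 - <<'E'
from h import *
np.set_printoptions(precision=4,suppress=True)
o=get_obs();ax=np.array([np.cos(np.radians(61.9)),np.sin(np.radians(61.9)),0]);lx=np.array([ax[1],-ax[0],0])
for q,z in(((258,166),.115),((258,208),.105),((258,187),.115),((258,126),.109),((258,3),.167),((180,115),.135),((339,114),.135)):
    p=at("wrist",q,z,o);print(q,p,(p-o["tcp_pos"])@ax*1e3,(p-o["tcp_pos"])@lx*1e3)
E
```

```text
(258, 166) [ 0.5161 -0.1     0.115 ] 20.521893047956365 -0.6984313694260218
(258, 208) [ 0.4943 -0.1407  0.105 ] -25.727108062818235 -0.7179620132759903
(258, 187) [ 0.5064 -0.1181  0.115 ] -0.06868373184599585 -0.6931528773813795
(258, 126) [ 0.533  -0.0682  0.109 ] 56.502097634865414 -0.7264871423926653
(258, 3) [0.5713 0.0032 0.167 ] 137.52148717232635 -0.565213438005411
(180, 115) [ 0.4823 -0.0285  0.135 ] 67.67838538949762 -64.16134822709486
(339, 114) [ 0.5969 -0.0886  0.135 ] 68.61029618432426 65.21169604849783
```

>>> send_rows([
  [-1,-1,-38,0,100],
  [0,0,-38,0,100],
  [0,0,-38,0,90],
  [0,0,-26,0,80],
  [0,0,-10,0,70],
  [0,0,0,0,60],
])

```text
time_s: 1.2
tcp_pos: [0.5057, -0.1173, 0.1008]
tool_rot: [-3.137, 0.0, 1.084]
contact_force: [-0.8, -1.1, 0.4]
gripper_width: 0.0519
grip_force: 0.0
```

>>> send_rows([
  [0,0,0,0,50],
  [0,0,0,0,40],
  [0,0,0,0,30],
  [0,0,0,0,30],
  [0,0,0,0,30],
  [0,0,0,0,30],
])

```text
time_s: 1.7
tcp_pos: [0.5052, -0.1179, 0.1045]
tool_rot: [-3.14, -0.0, 1.082]
contact_force: [-4.0, 4.2, 4.7]
gripper_width: 0.0341
grip_force: 60.3
```

>>> send_rows([
  [-1,0.5,0,0,30],
  [-0.5,-0.9,0.5,0,30],
  [-0.5,-0.9,0,0,30],
  [0,0,0,0,30],
])

```text
time_s: 2.03
tcp_pos: [0.5039, -0.1201, 0.1045]
tool_rot: [-3.141, 0.0, 1.082]
contact_force: [-2.9, 3.7, 5.9]
gripper_width: 0.0342
grip_force: 60.5
```

>>> send_rows([
  [-0.5,-0.9,-0.5,0,30],
  [-0.5,-0.9,-0.5,0,30],
  [-0.5,-0.9,0,0,30],
  [0,0,0,0,30],
])

```text
time_s: 2.37
tcp_pos: [0.5024, -0.1229, 0.1044]
tool_rot: [3.141, 0.0, 1.082]
contact_force: [-4.4, 3.3, 14.1]
gripper_width: 0.0338
grip_force: 61.3
```

>>> send_rows([
  [-0.5,-0.9,0,0,30],
  [-0.5,-0.9,0,0,30],
  [0,0,0,0,30],
])

```text
time_s: 2.62
tcp_pos: [0.5015, -0.1247, 0.1044]
tool_rot: [3.141, 0.0, 1.082]
contact_force: [-4.1, 3.8, 13.4]
gripper_width: 0.0339
grip_force: 61.3
```

>>> send_rows([
  [-0.7,-0.7,0.7,0,30],
  [-0.7,-0.7,0.5,0,30],
  [0,0,0,0,30],
])

```text
time_s: 2.87
tcp_pos: [0.5007, -0.1261, 0.1045]
tool_rot: [3.14, -0.001, 1.082]
contact_force: [-0.1, 3.9, 6.5]
gripper_width: 0.0341
grip_force: 60.5
```

>>> send_rows([
  [-0.5,-0.9,0,0,30],
  [-0.5,-0.9,0,0,30],
  [0,0,0,0,30],
])

```text
time_s: 3.12
tcp_pos: [0.5006, -0.1262, 0.1045]
tool_rot: [3.14, -0.004, 1.08]
contact_force: [2.9, 12.4, 6.0]
gripper_width: 0.0338
grip_force: 60.4
```

>>> send_rows([
  [0,0,0,0,30],
  [0,0,0,0,30],
  [0,0,0,0,30],
  [0,0,0,0,30],
])

```text
time_s: 3.45
tcp_pos: [0.5006, -0.1262, 0.1045]
tool_rot: [3.14, -0.003, 1.081]
contact_force: [1.8, 11.9, 5.4]
gripper_width: 0.0342
grip_force: 60.4
```

Front stop held at about 10 N. Now I push in: 2 mm to release, then on to about 17 mm of travel, then small steps.

>>> send_rows([
  [0.5,0.9,0,0,30],
  [0.5,0.9,0,0,30],
  [0.5,0.9,0,0,30],
  [0.5,0.9,0,0,30],
  [0.5,0.9,0,0,30],
  [0.5,0.9,0,0,30],
  [0.5,0.9,0,0,30],
  [0.5,0.9,0,0,30],
  [0,0,0,0,30],
])

```text
time_s: 4.2
tcp_pos: [0.5032, -0.1215, 0.1045]
tool_rot: [3.141, 0.001, 1.083]
contact_force: [-3.7, 1.0, 6.2]
gripper_width: 0.0338
grip_force: 60.6
```

>>> send_rows([
  [0.5,0.9,0,0,30],
  [0.5,0.9,0,0,30],
  [0.5,0.9,0,0,30],
  [0.5,0.9,0,0,30],
  [0.5,0.9,0,0,30],
  [0.5,0.9,0,0,30],
  [0,0,0,0,30],
])

```text
time_s: 4.78
tcp_pos: [0.5061, -0.116, 0.1045]
tool_rot: [3.141, 0.001, 1.083]
contact_force: [-3.5, 1.2, 6.4]
gripper_width: 0.0342
grip_force: 60.7
```

>>> send_rows([
  [0.5,0.9,0,0,30],
  [0.5,0.9,0,0,30],
  [0.5,0.9,0,0,30],
  [0.5,0.9,0,0,30],
  [0.5,0.9,0,0,30],
  [0.5,0.9,0,0,30],
  [0,0,0,0,30],
])

```text
time_s: 5.37
tcp_pos: [0.509, -0.1106, 0.1045]
tool_rot: [3.141, 0.001, 1.083]
contact_force: [-3.4, 0.7, 6.4]
gripper_width: 0.034
grip_force: 60.7
```

>>> send_rows([
  [0.5,0.9,0,0,30],
  [0.5,0.9,0,0,30],
  [0,0,0,0,30],
])

```text
time_s: 5.62
tcp_pos: [0.51, -0.1088, 0.1045]
tool_rot: [3.141, 0.001, 1.083]
contact_force: [-4.4, 0.6, 6.9]
gripper_width: 0.034
grip_force: 60.7
```

>>> send_rows([
  [0.5,0.9,0,0,30],
  [0.5,0.9,0,0,30],
  [0,0,0,0,30],
])

```text
time_s: 5.87
tcp_pos: [0.511, -0.107, 0.1045]
tool_rot: [3.142, 0.001, 1.083]
contact_force: [-3.7, 0.6, 7.5]
gripper_width: 0.0337
grip_force: 60.7
```

>>> send_rows([
  [0.5,0.9,0,0,30],
  [0,0,0,0,30],
  [0,0,0,0,30],
])

```text
time_s: 6.12
tcp_pos: [0.5112, -0.1067, 0.1045]
tool_rot: [-3.141, 0.002, 1.083]
contact_force: [-5.8, -0.8, 8.0]
gripper_width: 0.034
grip_force: 60.7
```

>>> send_rows([
  [0.5,0.9,0,0,30],
  [0,0,0,0,30],
  [0,0,0,0,30],
  [0,0,0,0,30],
])

```text
time_s: 6.45
tcp_pos: [0.5112, -0.1066, 0.1045]
tool_rot: [-3.141, 0.004, 1.084]
contact_force: [-7.9, -5.5, 7.6]
gripper_width: 0.0344
grip_force: 60.8
```

>>> send_rows([
  [0.3,0.5,0,0,30],
  [0,0,0,0,30],
  [0,0,0,0,30],
  [0,0,0,0,30],
  [0,0,0,0,30],
])

```text
time_s: 6.87
tcp_pos: [0.5112, -0.1066, 0.1045]
tool_rot: [-3.141, 0.005, 1.084]
contact_force: [-8.0, -7.3, 8.7]
gripper_width: 0.0342
grip_force: 60.9
```

Travel is 22.3 mm, as expected, so mid-float is at TCP (0.5059, -0.1164).

>>> send_rows([
  [-0.6,-1.1,0,0,30],
  [-0.6,-1.1,0,0,30],
  [-0.6,-1.1,0,0,30],
  [-0.6,-1.1,0,0,30],
  [-0.6,-1.1,0,0,30],
  [-0.6,-1.1,0,0,30],
  [-0.6,-1.1,0,0,30],
  [-0.6,-1.1,0,0,30],
  [-0.6,-1.1,0,0,30],
  [0,0,0,0,30],
])

```text
time_s: 7.7
tcp_pos: [0.5071, -0.1142, 0.1045]
tool_rot: [3.141, 0.0, 1.082]
contact_force: [-2.8, 3.9, 6.8]
gripper_width: 0.034
grip_force: 60.6
```

>>> send_rows([
  [-0.6,-1.1,0,0,30],
  [-0.6,-1.1,0,0,30],
  [0,0,0,0,30],
  [0,0,0,0,30],
])

```text
time_s: 8.03
tcp_pos: [0.5059, -0.1163, 0.1045]
tool_rot: [3.141, 0.0, 1.082]
contact_force: [-2.6, 2.8, 7.0]
gripper_width: 0.0338
grip_force: 60.6
```

Exactly mid. Release gently and rise.

>>> send_rows([
  [0,0,0,0,50],
  [0,0,0,0,60],
  [0,0,0,0,75],
  [0,0,0,0,75],
  [0,0,0,0,75],
  [0,0,0,0,75],
])

```text
time_s: 8.53
tcp_pos: [0.5063, -0.1163, 0.104]
tool_rot: [3.141, 0.0, 1.082]
contact_force: [0.2, -0.8, -0.0]
gripper_width: 0.0643
grip_force: 0.0
```

>>> send_rows([
  [0,0,20,0,75],
  [0,0,30,0,75],
  [0,0,40,0,75],
  [0,0,40,0,40],
  [0,0,0,0,0],
  [0,0,0,0,0],
  [0,0,0,0,0],
])

```text
time_s: 9.12
tcp_pos: [0.5055, -0.1158, 0.2339]
tool_rot: [-3.142, 0.0, 1.082]
contact_force: [0.0, -0.5, -0.5]
gripper_width: 0.0159
grip_force: 0.0
```

```bash
python3 - <<'E'
from h import *
o=get_obs();print(o["tcp_pos"],o["tool_rot"],o["contact_force"],o["gripper_width"])
cv2.imwrite("pics/w2.png",get_image("wrist")[:,:,::-1])
ax=np.array([np.cos(np.radians(61.9)),np.sin(np.radians(61.9)),0])
E
```

```text
[ 0.50552862 -0.11583311  0.23387717] [-3.14152117e+00  6.27255319e-05  1.08222383e+00] [ 0.03859909 -0.45838167 -0.49224643] 0.01590931875755921
```

View pics/w2.png

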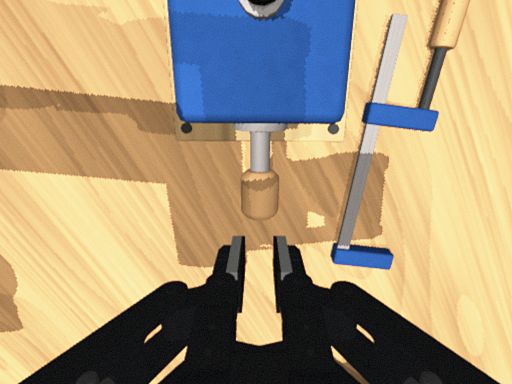

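>>> send_rows([
  [18,33,0,0,0],
  [18,33,0,0,0],
  [18,33,0,0,0],
  [18.5,33,0,0,0],
  [0,0,0,0,0],
  [0,0,-20,0,0],
  [0,0,-15,0,0],
  [0,0,-5,0,0],
  [0,0,0,0,0],
])

```text
time_s: 9.92
tcp_pos: [0.5763, 0.016, 0.1909]
tool_rot: [-3.135, 0.002, 1.082]
contact_force: [0.8, 0.5, 0.2]
gripper_width: 0.0001
grip_force: 0.0
```

>>> send_rows([
  [1,0,-2,0,0],
  [0,0,-1,0,0],
  [0,0,-1,0,0],
  [0,0,0,0,0],
])

```text
time_s: 10.25
tcp_pos: [0.5797, 0.0157, 0.1905]
tool_rot: [3.141, -0.0, 1.082]
contact_force: [-0.0, 0.3, -0.9]
gripper_width: -0.0001
grip_force: 0.0
```

>>> send_rows([
  [0,0,-1,0,0],
  [0,0,-1,0,0],
  [0,0,0,0,0],
])

```text
time_s: 10.5
tcp_pos: [0.5798, 0.0158, 0.1886]
tool_rot: [3.14, -0.0, 1.082]
contact_force: [-0.2, 0.8, 2.8]
gripper_width: -0.0001
grip_force: 1.4
```

>>> send_rows([
  [0,0,-1,0,0],
  [0,0,-1,0,0],
  [0,0,0,0,0],
])

```text
time_s: 10.75
tcp_pos: [0.5798, 0.0158, 0.1864]
tool_rot: [3.14, -0.0, 1.082]
contact_force: [-0.0, -1.5, 3.9]
gripper_width: 0.0002
grip_force: 2.0
```

>>> send_rows([
  [0,0,-1,0,0],
  [0,0,-0.7,0,0],
  [0,0,0,0,0],
])

```text
time_s: 11.0
tcp_pos: [0.5798, 0.0158, 0.1843]
tool_rot: [3.141, -0.0, 1.082]
contact_force: [-0.3, -0.6, 3.3]
gripper_width: -0.0003
grip_force: 1.9
```

>>> send_rows([
  [0,0,-1,0,0],
  [0,0,0,0,0],
])

```text
time_s: 11.17
tcp_pos: [0.5797, 0.0159, 0.1832]
tool_rot: [3.141, -0.0, 1.082]
contact_force: [1.6, -1.3, 3.0]
gripper_width: -0.0001
grip_force: 1.7
```

Past 3 mm with no resistance beyond friction, so the blade is in the groove.

>>> send_rows([
  [0,0,-1,0,0],
  [0,0,-1,0,0],
  [0,0,-1,0,0],
  [0,0,-1,0,0],
  [0,0,0,0,0],
])

```text
time_s: 11.58
tcp_pos: [0.5797, 0.0159, 0.1791]
tool_rot: [3.141, -0.0, 1.082]
contact_force: [1.4, -1.0, 2.3]
gripper_width: -0.0001
grip_force: 1.3
```

>>> send_rows([
  [0,0,-1,0,0],
  [0,0,-1,0,0],
  [0,0,0,0,0],
])

```text
time_s: 11.83
tcp_pos: [0.5797, 0.0159, 0.1772]
tool_rot: [3.141, -0.0, 1.082]
contact_force: [1.7, -1.9, 3.6]
gripper_width: -0.0
grip_force: 1.3
```

>>> send_rows([
  [0,0,-1,0,0],
  [0,0,0,0,0],
  [0,0,0,0,0],
])

```text
time_s: 12.08
tcp_pos: [0.5797, 0.0159, 0.1769]
tool_rot: [3.141, -0.0, 1.082]
contact_force: [0.7, -1.6, 6.6]
gripper_width: 0.0001
grip_force: 3.3
```

>>> send_rows([
  [0,0,-0.5,0,0],
  [0,0,0,0,0],
  [0,0,0,0,0],
  [0,0,0,0,0],
])

```text
time_s: 12.42
tcp_pos: [0.5797, 0.0159, 0.1768]
tool_rot: [3.14, -0.0, 1.082]
contact_force: [-0.1, -1.9, 9.1]
gripper_width: -0.0002
grip_force: 4.6
```

>>> send_rows([
  [0,0,10,0,0],
  [0,0,30,0,0],
  [0,0,30,0,0],
  [-20,-35,0,0,0],
  [-20,-35,0,0,0],
  [0,0,0,0,0],
  [0,0,0,0,0],
  [0,0,0,0,0],
])

```text
time_s: 13.08
tcp_pos: [0.5388, -0.0536, 0.2454]
tool_rot: [-3.139, -0.001, 1.081]
contact_force: [0.3, -0.0, -0.4]
gripper_width: -0.0003
grip_force: 0.0
```

```bash
python3 - <<'E'
from h import *
cv2.imwrite("pics/s2.png",cv2.resize(get_image("side")[90:250,190:350,::-1],(480,480)))
E
```

```text
(no output)
```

View pics/s2.png

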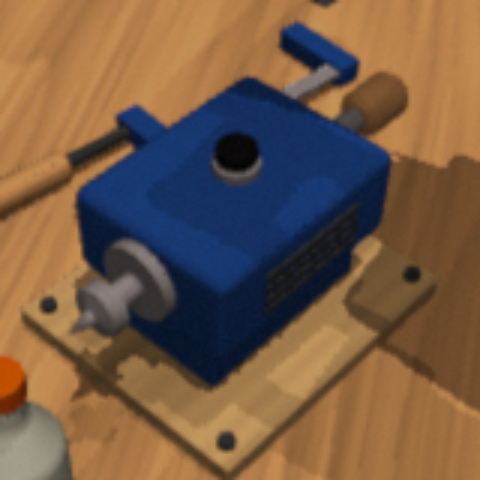

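The cap at (236,152) in the crop sits right down on its collar, and the arm is clear.

```bash
python3 -c "
from workcell import *
print(sign_off())"
```

```text
the job is handed in; nothing more can be done
None
```

The job is handed in, though no verdict came back: the spindle was felt against both stops at about 10 N (22.3 mm float), left at mid-float and released, and the lock button is fully down with the arm clear and nothing else touched.

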